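Close the twist-fit canister over the rivet tin

ROBOT

A 7-joint arm with a two-finger parallel gripper is mounted at the origin on the work surface. World frame = base frame: x ahead of the robot, y to its left, z up, the work surface at z = 0. Lengths are in mm, angles in rad, forces in N, time in s.
With the tool pointing down it reaches from about 400 to 875 mm from the base axis. Payload 4.4 kg.
Tool frame: the origin (TCP) lies where the fingers leave the gripper's body, on its centre line; the fingertips stand 73 mm ahead of it and the grasp point (between the pads) lies 54 mm ahead of it; z points along the fingers, y is the line along which they close (so a half turn about z gives the same grasp; the last joint's range is limited). The gripper opens to 85 mm and grips with 20 to 120 N. Pads are 22 mm wide; open, the fingers measure 114 mm over their backs; the gripper's body (76 mm by 85 mm) begins 54 mm behind the grasp point. The pads swing forward as they close: fully open they stand 13 mm farther back than shut.
Start: joints at [1.235, 0.628, 0.038, 1.517, -0.027, 0.996, -0.02], TCP at [173.275, -626.492, 303.913] pointing down, gripper open.
Joint ranges: [-3.06, 3.06], [-0.37, 2.12], [-1.25, 1.32], [0.18, 2.47], [-1.1, 4.24], [0.23, 1.98], [-2.94, 2.94]. Speed limits (rad/s): [2.57, 2.57, 3.14, 3.14, 3.14, 3.14, 3.14].

INTERFACE

Orientations are given as [roll, pitch, yaw] about the fixed x, y, z axes, in that order (R = Rz(yaw) Ry(pitch) Rx(roll)).
In Python, from cell import ctrl gives the robot as it stands.
- The arm moves only by the tool send_rows, never from a script. Its argument "rows" is a list that holds one entry, the list of rows, each a list of 6 numbers: the shift along the tool's x, y, z in cm, then the turn, a rotation vector about the tool's x, y, z in rad. In form: [[[tx, ty, tz, wx, wy, wz], ...]]. A call has 1 to 10 rows; each row is the pose to reach, as a shift and turn from the pose commanded when the call began, along the tool's axes at that moment; what a row does not reach only later rows make up. A row lasts 1/10 s, in which the tool goes at most 50 mm and 8.59 degrees, less where a joint would pass 70% of its speed; a pose out of reach is approached as far as the arm can. A call with a gripper value outside its range is refused whole. "grip" is the closure in counts, from 0 (fully open) to 255 (shut), set as the call begins (left out, the last holds). The fingers move at their own pace and stop on an object; the grip force is fixed at half the most. Time passes only in rows, so rows that repeat a pose let the fingers close. It gives the time, the measured TCP pose, the force, the opening and the grip force at its end, in the units of the state.
- ctrl.read_state(): the state, without advancing time (a new reading comes with each control period).
- ctrl.get_image(name): name is "scene" or "top" or "wrist"; returns a dict with "pixels" (384x512x3 uint8, red, green, blue), "fx", "fy", "cx", "cy" (pixels), "extrinsics" (4x4, takes a point from camera to world coordinates); the wrist camera has in their place "mount" (4x4, takes a point from camera to tool coordinates, whose origin is the TCP and whose axes are the flange's). Camera axes: x right, y up, looking along -z (the intrinsics and any distortion apply to the point x, -y, -z); pixel columns grow to the right and rows downward; lengths in mm; the calibration is good to about 2 mm. A picture is of the moment at which its call begins: read the wrist's pose just before it. There is no depth.
- ctrl.finish_job(): hands the job in; it is judged then, once.
The state is a dict: "clock": time; "qpos": joint angles; "qd": joint speeds; "tau": joint torques, N m; "eef_pos": TCP position; "tool_rot": TCP orientation; "force": force on the tool from outside, world axes, zero at the start; "torque": the same for the moment, N m; "width": finger opening in mm; "gripper_force": force on a finger pad.
Only numpy, scipy, OpenCV 4.12 (cv2) and the standard library are available. Lean on these libraries where they do the work, as an engineer would, in place of code of your own. Each camera call takes 0.05 s, during which the arm holds its last target. There are 200 camera calls.

TASK

On the leather bench a small brass rivet tin stands in the open base of its canister. Put the red cover down over the tin, with its two side lugs clear of the base's two red catches, then turn it clockwise (seen from above) until the lugs are hooked fully under the catches, and let go. Leave the tin standing in the base and do not disturb the green cover, which belongs to another canister.

Things in the scene. Friction and masses are not known exactly. Their poses are not given: they have to be found in the camera images.
- cover_mid (a point): Red hollow cover, open below: 76 mm outside, 70 inside, shell 78 tall (74 inside), 0.16 kg. On top a grip bar 46 long, 14 thick, 36 tall. Two lugs at the rim below the bar's ends: 18 wide, 6 tall, tips 49 from the axis. Point: on the axis, 57 mm above the rim, 21 below the shell's flat top, 57 below the bar's top. x: along bar and lugs (a half turn is the same); z up.
- base: White disc, 128 mm wide, 10 thick, screwed down; a ring 64 wide, 16 tall guides the cover. Red catches at both ends of its x axis: roof underside 10 mm above the disc, 44 to 61 from the axis, 28 wide. Origin: centre of underside. Cover rests with its rim 10 above it. Lower it turned 40 to 90 degrees counter-clockwise of the base's x; clockwise, the lugs meet end walls when the x axes agree.
- tin_mid (a point): Closed brass rivet tin, 42 mm across, 62 mm tall, loose, standing inside the base's ring; its top is 72 mm above the bench. The point is its centre, half-way up; z up along its axis.
- other_mid (a point): Green plastic cover of another canister, a bystander: same form and heights with the same grip bar, but 62 mm across and without lugs. The point is on the axis, 57 mm above its lower rim; z up.
Things that resemble listed ones, but are neither listed nor needed, are in the scene too. Of the things that look like the part that bears cover_mid, take the one that is nearest to the robot's base at the start.

How it is judged (in metres and radians):
On the way:
1. the red cover is down over the tin with its rim on the base, not yet turned under the catches (z of cover_mid in the frame of base below 0.073 m and horizontal distance between cover_mid and base below 0.012 m and angle between the x axis of cover_mid and the x axis of base, either way round above 0.4 rad), for 0.05 s.
At the end, for the whole second after the job is handed in: Red cover on the base over the tin: rim within 5 mm of the disc, axes within 10 mm, upright within 6 degrees, its x axis within 15 degrees of the base's. Tin standing in the base, within 12 mm of its centre and 11 degrees of upright. Green cover within 30 mm of its start (z of cover_mid in the frame of base between 0.062 and 0.072 m and horizontal distance between cover_mid and base below 0.01 m and angle between the x axis of cover_mid and the x axis of base, either way round below 0.26 rad and angle between cover_mid's own z axis and vertical below 0.1 rad and horizontal distance between tin_mid and base below 0.012 m and angle between tin_mid's own z axis and vertical below 0.2 rad and distance of other_mid from where it was at the start of the episode below 0.03 m); the robot touches nothing.
It fails at once if the green cover is moved more than 30 mm (distance of other_mid from where it was at the start of the episode above 0.03 m).
It fails at once if the tin is tipped by more than 25 degrees (angle between tin_mid's own z axis and vertical above 0.44 rad).
It also fails if it takes over 35 s, if anything falls off the work surface, if the arm or the gripper's body presses on something with over 40 N, if the wrist force passes 120 N, or if a joint passes its speed limit or range.

## Working session

There is one attempt and no reset: what is moved stays moved. The work goes in short steps, Python scripts to look and compute and a tool call to move; the robot and the scene stay as the last step left them, time stands still between calls to the robot, and variables do not carry over. Pictures are saved under pics/ and viewed, at most 10 in all, crops included, and the job is handed in when it is done.

Besides the shell and the picture viewer there is one more tool, called after "Emit:" as name([rows], argument=value, ...), one row to a line, values as JSON. send_rows: Moves the arm, as the interface text tells. Its arguments: {"type":"object","properties":{"rows":{"type":"array","items":{"type":"array","items":{"type":"array","items":{"type":"number"}}}},"grip":{"type":"number"}},"required":["rows"]}

```bash
mkdir -p pics; cat > h.py <<'E'
import numpy as np,cv2
from cell import ctrl
from scipy.spatial.transform import Rotation as Ro
def T():
    s=ctrl.read_state();M=np.eye(4);M[:3,:3]=Ro.from_euler('xyz',s['tool_rot']).as_matrix();M[:3,3]=s['eef_pos'];return M
def shot(name):
    M=T();d=ctrl.get_image(name)
    d['E']=np.array(d['extrinsics']) if 'extrinsics' in d else M@np.array(d['mount']);return d
def save(d,f,crop=None,k=1):
    p=cv2.cvtColor(np.asarray(d['pixels']),cv2.COLOR_RGB2BGR)
    if crop: x0,y0,x1,y1=crop;p=p[y0:y1,x0:x1]
    cv2.imwrite('pics/'+f,cv2.resize(p,None,fx=k,fy=k,interpolation=cv2.INTER_CUBIC))
def unp(d,u,v,z):
    r=d['E'][:3,:3]@np.array([(u-d['cx'])/d['fx'],-(v-d['cy'])/d['fy'],-1.]);o=d['E'][:3,3]
    return o+r*(z-o[2])/r[2]
def prj(d,P):
    c=np.linalg.inv(d['E'])@np.append(P,1);return d['cx']+d['fx']*c[0]/-c[2],d['cy']-d['fy']*c[1]/-c[2]
E
python3 - <<'E'
from h import *
a=shot('top');b=shot('scene')
np.save('top.npy',a,allow_pickle=True)
p=np.vstack([np.asarray(a['pixels']),np.asarray(b['pixels'])])
cv2.imwrite('pics/1.png',cv2.cvtColor(np.asarray(a['pixels']),cv2.COLOR_RGB2BGR));cv2.imwrite('pics/2.png',cv2.cvtColor(np.asarray(b['pixels']),cv2.COLOR_RGB2BGR))
print(a['E'],a['fx'],b['E'],[k for k in a]);print(ctrl.read_state())
E
```

```text
[[ 1.77337090e-03  9.86842680e-01 -1.61673684e-01  4.14917828e+02]
 [-9.99922789e-01  3.73837414e-03  1.18507424e-02  2.49160925e+01]
 [ 1.22992151e-02  1.61640186e-01  9.86773115e-01  1.08249787e+03]
 [ 0.00000000e+00  0.00000000e+00  0.00000000e+00  1.00000000e+00]] 483.26589999502113 [[ 7.48438614e-01 -5.32061947e-01  3.95916311e-01  1.07582850e+03]
 [ 6.63199529e-01  5.98228461e-01 -4.49765597e-01 -5.21911691e+02]
 [ 2.45475388e-03  5.99193451e-01  8.00600513e-01  1.08480677e+03]
 [ 0.00000000e+00  0.00000000e+00  0.00000000e+00  1.00000000e+00]] ['pixels', 'fx', 'fy', 'cx', 'cy', 'extrinsics', 'E']
{'clock': 0.1, 'qpos': array([ 1.23520102,  0.62922643,  0.03844619,  1.51829028, -0.02700398,
        0.9963324 , -0.01999626]), 'qd': array([ 0.00131551, -0.00221992,  0.00011379, -0.00123194,  0.0002472 ,
        0.00207731,  0.00133058]), 'tau': array([ 3.22872002e-03, -5.64534473e+01,  1.23053335e+00, -1.93974280e+01,
        1.12710972e-02,  5.41206129e-03,  1.26304445e-05]), 'eef_pos': array([ 173.15607919, -626.03959327,  303.09149076]), 'tool_rot': array([-3.13985415e+00,  1.44105780e-05,  2.69795231e-01]), 'force': array([ 0.75033629,  0.03314016, -0.57525206]), 'torque': array([ 0.03937838, -0.04085325, -0.02802978]), 'gripper_force': 0.0, 'width': 85.44492629490512}
```

View pics/1.png

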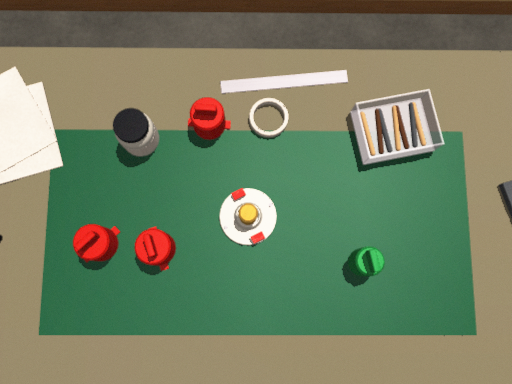

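View pics/2.png

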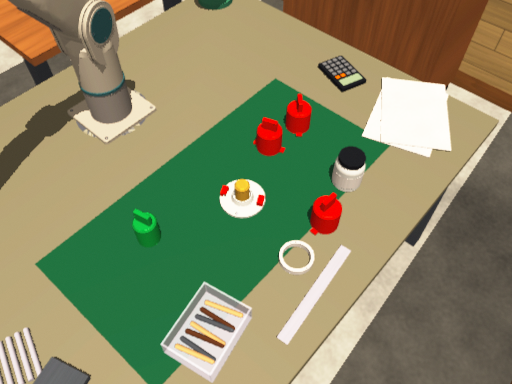

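```bash
python3 - <<'E'
from h import *
a=np.load('top.npy',allow_pickle=True).item()
for n,u,v,z in [('A bar',88,241,114),('B bar',150,248,114),('C bar',205,111,114),('tin',248,214,72),('green',373,262,114),('catch1',238,195,13),('catch2',258,239,13)]:
    p=unp(a,u,v,z);print(n,p.round(),np.hypot(*p[:2]).round())
save(a,'3.png',(65,175,295,285),3.4)
E
```

```text
A bar [483. 342. 114.] 592.0
B bar [470. 219. 114.] 518.0
C bar [755. 114. 114.] 763.0
tin [544.  24.  72.] 544.0
green [ 443. -226.  114.] 497.0
catch1 [594.  46.  13.] 596.0
catch2 [496.   1.  13.] 496.0
```

View pics/3.png

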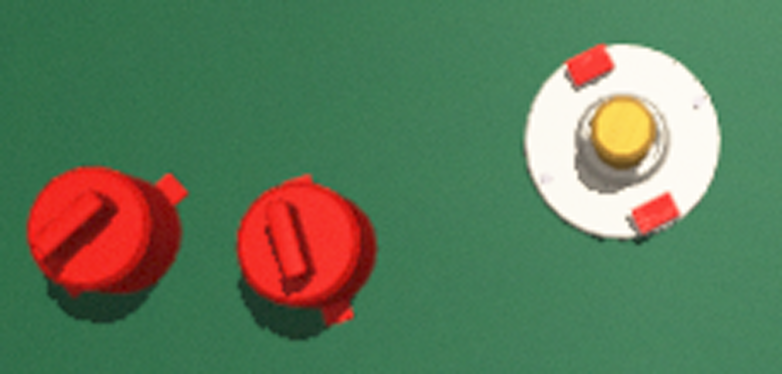

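Candidates at pixels A (95,243), B (155,247) and C (208,118) are all red lugged covers. B is nearest the robot at 518 mm, against 592 and 763. The crop confirms it: bar and lugs lie near yaw 13–15°. The base is at about (545,23.5) with its x axis at about 25°.

Emit:
send_rows([
  [[43, -32, 0, 0, 0, 0], [43, -32, 0, 0, 0, 0], [43, -32, 0, 0, 0, 0], [43, -32, 0, 0, 0, 0], [43, -32, 0, 0, 0, 0], [43, -32, 0, 0, 0, 0], [43, -32, 0, 0, 0, 0], [43, -32, 0, 0, 0, 0], [43, -32, 0, 0, 0, 0], [43, -32, 0, 0, 0, 0]],
])

```text
clock: 1.1
eef_pos: [481.1, -230.0, 303.8]
tool_rot: [-3.141, 0.0, 0.27]
force: [0.2, -0.9, -0.2]
width: 85.5
gripper_force: 0.0
```

Emit:
send_rows([
  [[10.5, -43.7, 0, 0, 0, 0], [10.5, -43.7, 0, 0, 0, 0], [10.5, -43.7, 0, 0, 0, 0], [10.5, -43.7, 0, 0, 0, 0], [10.5, -43.7, 0, 0, 0, 0], [10.5, -43.7, 0, 0, 0, 0], [10.5, -43.7, 0, 0, 0, 0], [10.5, -43.7, 0, 0, 0, 0], [10.5, -43.7, 0, 0, 0, 0], [10.5, -43.7, 0, 0, 0, 0]],
])

```text
clock: 2.1
eef_pos: [463.4, 225.9, 303.8]
tool_rot: [-3.136, -0.002, 0.282]
force: [-0.3, -0.9, -0.1]
width: 85.4
gripper_force: 0.0
```

Emit:
send_rows([
  [[0, 0, 0, 0, 0, 0], [0, 0, 0, 0, 0, 0], [0, 0, 0, 0, 0, 0]],
])

```text
clock: 2.4
eef_pos: [465.4, 215.4, 303.8]
tool_rot: [3.141, 0.001, 0.267]
force: [0.7, 0.2, -0.5]
width: 85.6
gripper_force: 0.0
```

```bash
python3 - <<'E'
from h import *
s=ctrl.read_state();print(s['eef_pos'],s['tool_rot'],s['qpos'])
d=shot('wrist');np.save('w1.npy',d,allow_pickle=True);save(d,'4.png',None,1.5);print(d['E'].round(2))
E
```

```text
[465.35217635 215.38460464 303.82498859] [3.14068506e+00 5.14550030e-04 2.66709136e-01] [-0.45725911  0.43314045 -0.04435055  1.89453932  0.02662221  0.81517312
 -1.81987731]
[[ 2.6000e-01  9.3000e-01  2.6000e-01  5.3087e+02]
 [-9.6000e-01  2.5000e-01  7.0000e-02  2.3341e+02]
 [ 0.0000e+00 -2.7000e-01  9.6000e-01  3.7340e+02]
 [ 0.0000e+00  0.0000e+00  0.0000e+00  1.0000e+00]]
```

View pics/4.png

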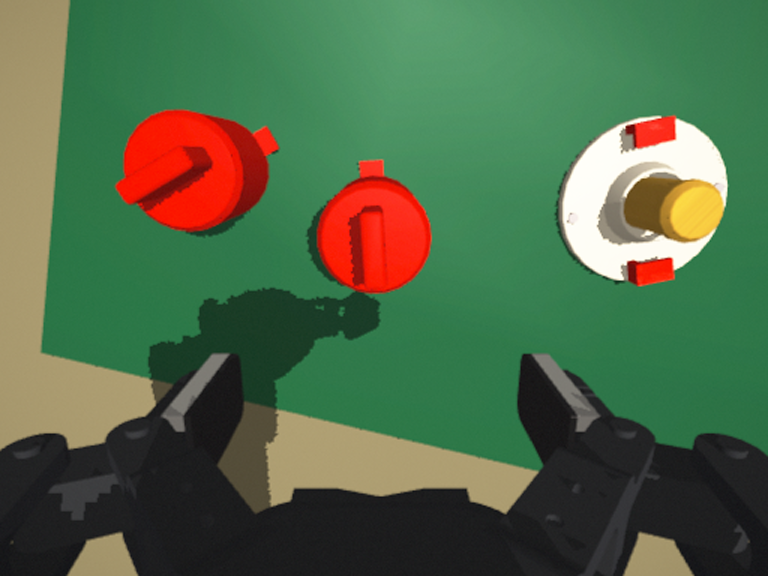

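Wrist view: the target cover's bar runs from (372,208) to (373,285), its shell top is centred near (374,236), and the lug is at (371,168). The catches are at (654,131) and (651,270), and the tin top at (692,210). These are all 1.5x pixels.

```bash
python3 - <<'E'
from h import *
d=np.load('w1.npy',allow_pickle=True).item();a=np.load('top.npy',allow_pickle=True).item()
g=lambda d,u,v,z:unp(d,u,v,z)[:2].round(1)
W=lambda u,v,z:g(d,u/1.5,v/1.5,z)
t=lambda u,v,z:g(a,65+u/3.4,175+v/3.4,z)
print('shell',W(374,236,78),'edges L/R',W(317,236,78),W(431,236,78),'top/bot',W(374,180,78),W(374,292,78))
print('bar top corners',W(362,208,114),W(382,208,114),W(362,287,114),W(384,287,114))
print('lug tip',W(371,161,6))
c=W(656,118,20),W(650,283,20);print('catch outer top edge',c,(c[0]+c[1])/2)
e=W(559,200,10),W(727,200,10);print('disc LR',e,W(645,115,10),W(645,284,10))
print('tin top',W(692,210,72))
print('TOP: shell',t(298,245,78),'L/R',t(238,245,78),t(360,245,78),'lugs',t(303,178,6),t(342,320,6))
print('disc',t(525,140,10),t(720,140,10),t(622,43,10),t(622,238,10),'tin',t(625,131,72))
E
```

```text
shell [479.1 223. ] edges L/R [469.4 258.4] [488.7 187.5] top/bot [513.2 232.1] [442.6 213.2]
bar top corners [498.9 234.8] [501.8 224. ] [454.5 223.2] [457.8 210.8]
lug tip [522.1 237.7]
catch outer top edge (array([605.5,  46.8]), array([ 4.9e+02, -4.0e-01])) [547.75  23.2 ]
disc LR (array([532.2,  89.1]), array([566.5, -37. ])) [607.4  50.2] [487.   -3.4]
tin top [548.6  28.1]
TOP: shell [473.5 220.5] L/R [473.4 256.8] [473.6 182.9] lugs [521.5 232.8] [429.5 204.4]
disc [546.5  87.4] [546.9 -40.7] [611.5  24. ] [482.5  23.5] tin [544.7  22. ]
```

Emit:
send_rows([
  [[1.3, -0.3, 0, 0, 0, -0.01], [1.3, -0.3, 5, 0, 0, -0.01], [1.3, -0.3, 9, 0, 0, -0.01], [1.3, -0.3, 12, 0, 0, -0.01], [1.3, -0.3, 13.5, 0, 0, -0.01], [1.3, -0.3, 14.7, 0, 0, -0.01], [1.3, -0.3, 14.7, 0, 0, -0.01], [1.3, -0.3, 14.7, 0, 0, -0.01]],
])

```text
clock: 3.25
eef_pos: [477.3, 223.4, 157.4]
tool_rot: [-3.142, -0.001, 0.279]
force: [-0.2, -0.4, -0.4]
width: 85.2
gripper_force: 0.0
```

Emit:
send_rows([
  [[0, 0, 0, 0, 0, 0], [0, 0, 0, 0, 0, 0], [0, 0, 0, 0, 0, 0], [0, 0, 0, 0, 0, 0], [0, 0, 0, 0, 0, 0], [0, 0, 0, 0, 0, 0], [0, 0, 0, 0, 0, 0], [0, 0, 0, 0, 0, 0], [0, 0, 0, 0, 0, 0], [0, 0, 0, 0, 0, 0]],
], grip=255)

```text
clock: 4.25
eef_pos: [476.8, 223.6, 157.0]
tool_rot: [3.142, -0.0, 0.28]
force: [-0.1, -0.7, 2.9]
width: 13.2
gripper_force: 61.8
```

```bash
python3 - <<'E'
from h import *
s=ctrl.read_state();print(s['eef_pos'],s['tool_rot'],s['force'],s['torque'],s['width'],s['gripper_force'])
d=shot('wrist');np.save('w2.npy',d,allow_pickle=True);save(d,'5.png',None,1.5)
E
```

```text
[476.82421584 223.62941732 157.02133952] [ 3.14156257e+00 -7.37146914e-05  2.79720422e-01] [-0.05334919 -0.74552188  2.89296563] [-0.07021672  0.10210618  0.06154295] 13.204903398296677 61.84863567352295
```

View pics/5.png

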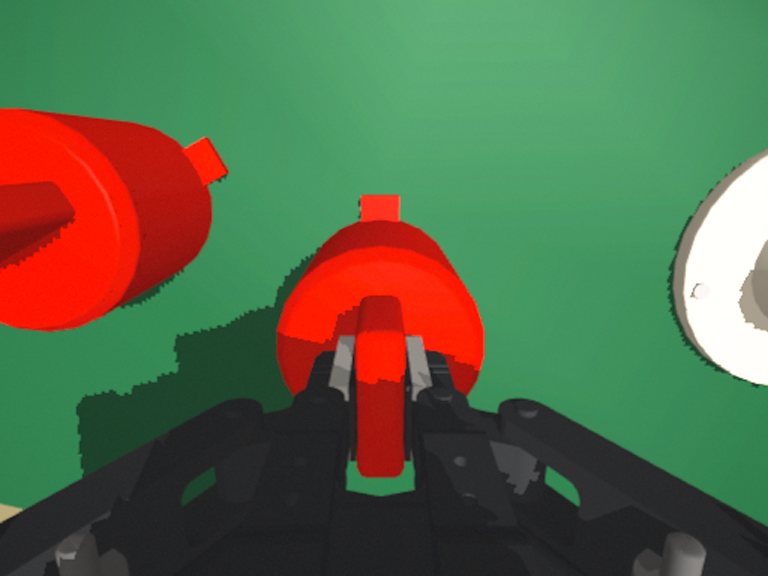

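The bar is between the pads (13.2 mm opening). Its front top end is near (380,296) and the lug tip at (380,195), both in line with the tool. I'll measure the cover's offset in the hand, and the base by fitting both earlier views.

```bash
python3 - <<'E'
from h import *
from scipy.optimize import least_squares
d=np.load('w2.npy',allow_pickle=True).item();M=T()
for n,u,v,z,r in [('lug tip low',380,195,3,49),('bar end',380,296,114,23),('shell front',380,247,78,38)]:
    p=unp(d,u/1.5,v/1.5,z);q=(np.linalg.inv(M)@np.append(p,1))[:3];print(n,p[:2].round(1),'tool x-r',(q[0]-r).round(1),'y',q[1].round(1))
# disc outline from top + first wrist views, red catches centroids
for f in ['top.npy','w1.npy']:
    d=np.load(f,allow_pickle=True).item()
    P=np.asarray(d['pixels']);hsv=cv2.cvtColor(P,cv2.COLOR_RGB2HSV)
    u0,v0=prj(d,[547,23,10])
    yy,xx=np.mgrid[:384,:512]
    near=np.hypot(xx-u0,yy-v0)<(33 if f[0]=='t' else 62)
    white=((hsv[...,1]<70)&(hsv[...,2]>90)&near).astype(np.uint8)
    red=((hsv[...,1]>150)&((hsv[...,0]<8)|(hsv[...,0]>172))&(hsv[...,2]>90)&near).astype(np.uint8)
    c=np.vstack([k for k in cv2.findContours(white,0,2)[0] if len(k)>15]);e=cv2.fitEllipse(cv2.convexHull(c))
    print(f,'disc centre',unp(d,*e[0],10)[:2].round(1))
    n,l,st,ce=cv2.connectedComponentsWithStats(red);k=np.argsort(-st[1:,4])[:2]+1
    A,B=[unp(d,*ce[i],17)[:2] for i in k];print(A.round(1),B.round(1),(A+B)/2,np.degrees(np.arctan2(*(A-B)[::-1]))%180,st[k,4])
E
```

```text
lug tip low [522.9 236.9] tool x-r -1.1 y -0.0
bar end [508.  232.6] tool x-r 9.4 y -0.1
shell front [513.2 234.1] tool x-r -0.2 y -0.1
top.npy disc centre [546.6  24.6]
[596.7  46.3] [499.3   3.4] [548.01557713  24.83535278] 23.79110918188149 [93 86]
w1.npy disc centre [550.8  27. ]
[597.1  44. ] [498.7   1.7] [547.91255064  22.8483686 ] 23.27484175213488 [478 446]
```

Emit:
send_rows([
  [[0, 0, -2, 0, 0, 0], [0, 0, -6, 0, 0, 0], [0, 0, -10, 0, 0, 0], [0.3, 4, -10, 0, 0, -0.14], [0.5, 8, -10, 0, 0, -0.28], [0.8, 12, -10, 0, 0, -0.42], [1, 16, -10, 0, 0, -0.56], [1.2, 19, -10, 0, 0, -0.7], [1.26, 21.1, -10, 0, 0, -0.84], [1.26, 21.1, -10, 0, 0, -0.98]],
])

```text
clock: 5.3
eef_pos: [547.7, 19.7, 256.1]
tool_rot: [3.142, 0.003, 1.259]
force: [-0.2, -0.2, -2.5]
width: 12.9
gripper_force: 61.1
```

Emit:
send_rows([
  [[0, 0, 0, 0, 0, -0.1], [0, 0, 0, 0, 0, -0.2], [0, 0, 0, 0, 0, -0.2], [0, 0, 0, 0, 0, -0.2], [0, 0, 0, 0, 0, -0.2]],
])

```text
clock: 5.8
eef_pos: [547.0, 24.4, 256.7]
tool_rot: [-3.141, 0.0, 1.458]
force: [0.2, 0.5, -1.6]
width: 12.9
gripper_force: 61.1
```

```bash
python3 - <<'E'
from h import *
s=ctrl.read_state();print(s['eef_pos'],s['tool_rot'],s['force'],s['torque'],s['width'],s['gripper_force'])
d=shot('top');np.save('t2.npy',d,allow_pickle=True);e=shot('scene')
p=np.asarray(d['pixels'])[140:290,170:330];q=np.asarray(e['pixels'])[90:240,160:320]
cv2.imwrite('pics/6.png',cv2.cvtColor(cv2.resize(np.hstack([p,q]),None,fx=2.5,fy=2.5,interpolation=2),4))
E
```

```text
[547.03644322  24.3822728  256.74017529] [-3.14123879e+00  1.43392949e-04  1.45821231e+00] [ 0.18249106  0.52803634 -1.58697879] [-0.01530828 -0.039286   -0.00553225] 12.87379438661156 61.148539781570435
```

View pics/6.png

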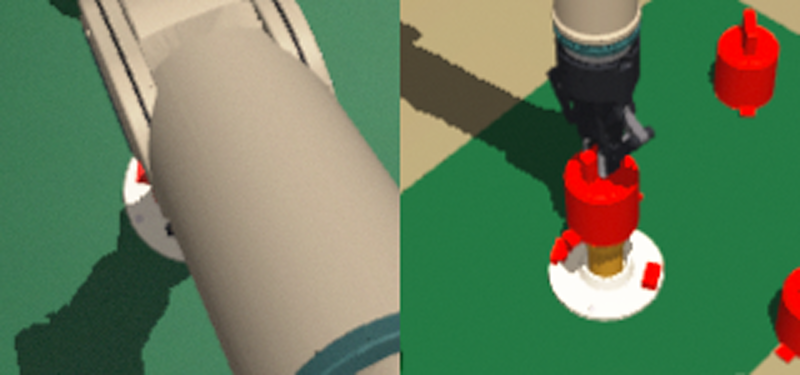

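The right half (scene) shows the cover held above the tin with its axis in line and the tin upright. The left half (top) is blocked by the arm. Lowering in stages.

Emit:
send_rows([
  [[0, 0, 1.5, 0, 0, 0], [0, 0, 3, 0, 0, 0], [0, 0, 4.5, 0, 0, 0], [0, 0, 5.5, 0, 0, 0], [0, 0, 6.3, 0, 0, 0], [0, 0, 6.8, 0, 0, 0], [0, 0, 6.8, 0, 0, 0]],
])

```text
clock: 6.6
eef_pos: [547.0, 24.3, 188.5]
tool_rot: [-3.141, 0.0, 1.46]
force: [0.3, -0.4, -0.4]
width: 13.0
gripper_force: 61.1
```

Emit:
send_rows([
  [[0, 0, 0.3, 0, 0, 0], [0, 0, 0.6, 0, 0, 0], [0, 0, 0.9, 0, 0, 0], [0, 0, 1.2, 0, 0, 0], [0, 0, 1.2, 0, 0, 0]],
])

```text
clock: 7.1
eef_pos: [547.0, 24.3, 176.6]
tool_rot: [-3.141, 0.0, 1.46]
force: [0.1, 0.4, -1.0]
width: 13.3
gripper_force: 61.1
```

Emit:
send_rows([
  [[0, 0, 0.3, 0, 0, 0], [0, 0, 0.6, 0, 0, 0], [0, 0, 0.8, 0, 0, 0], [0, 0, 0.95, 0, 0, 0], [0, 0, 0.95, 0, 0, 0]],
])

```text
clock: 7.6
eef_pos: [547.2, 24.4, 167.3]
tool_rot: [-3.141, 0.0, 1.46]
force: [0.3, -0.4, -0.5]
width: 13.0
gripper_force: 61.3
```

Emit:
send_rows([
  [[0, 0, 0.05, 0, 0, 0], [0, 0, 0.1, 0, 0, 0], [0, 0, 0.1, 0, 0, 0]],
])

```text
clock: 7.9
eef_pos: [547.2, 24.3, 167.0]
tool_rot: [3.141, 0.0, 1.46]
force: [-1.3, 0.2, 5.1]
width: 13.3
gripper_force: 62.1
```

Rim is on the disc (5 N). Turning clockwise now (positive about tool z).

Emit:
send_rows([
  [[0, 0, -0.05, 0, 0, 0.1], [0, 0, -0.05, 0, 0, 0.2], [0, 0, -0.05, 0, 0, 0.3], [0, 0, -0.05, 0, 0, 0.4], [0, 0, -0.05, 0, 0, 0.5], [0, 0, -0.05, 0, 0, 0.5]],
])

```text
clock: 8.5
eef_pos: [547.3, 24.7, 167.1]
tool_rot: [3.141, -0.0, 0.96]
force: [0.1, 1.0, 0.2]
width: 13.0
gripper_force: 61.4
```

Emit:
send_rows([
  [[0, 0, 0, 0, 0, 0.1], [0, 0, 0, 0, 0, 0.2], [0, 0, 0, 0, 0, 0.3], [0, 0, 0, 0, 0, 0.4], [0, 0, 0, 0, 0, 0.4]],
])

```text
clock: 9.0
eef_pos: [547.4, 24.6, 167.0]
tool_rot: [3.141, -0.0, 0.562]
force: [0.1, 0.3, 0.1]
width: 13.4
gripper_force: 61.5
```

```bash
python3 - <<'E'
from h import *
s=ctrl.read_state();print(s['eef_pos'],s['tool_rot'],s['force'],s['torque'],s['width'])
E
```

```text
[547.37205231  24.60364867 167.04961912] [ 3.14125693e+00 -4.78036107e-04  5.61712267e-01] [0.09898279 0.29891741 0.05923426] [ 0.19580495  0.00098833 -0.05529097] 13.36009924438211
```

Now turning in small steps toward 0.41 rad, watching the torque.

Emit:
send_rows([
  [[0, 0, 0, 0, 0, 0.05], [0, 0, 0, 0, 0, 0.1], [0, 0, 0, 0, 0, 0.14], [0, 0, 0, 0, 0, 0.14]],
])

```text
clock: 9.4
eef_pos: [547.4, 23.9, 167.1]
tool_rot: [3.141, -0.0, 0.423]
force: [0.7, -1.0, 1.1]
width: 13.1
gripper_force: 61.8
```

```bash
python3 - <<'E'
from h import *
s=ctrl.read_state();print(s['eef_pos'],s['tool_rot'],s['force'],s['torque'],s['width'])
E
```

```text
[547.43164654  23.93479641 167.07821069] [ 3.14058543e+00 -2.85427619e-04  4.22742313e-01] [ 0.65067061 -1.0193512   1.07138351] [-0.36383701 -0.06402189  0.37881642] 13.129077194072535
```

Emit:
send_rows([
  [[0, 0, 0, 0, 0, 0.02], [0, 0, 0, 0, 0, 0.04], [0, 0, 0, 0, 0, 0.04]],
])

```text
clock: 9.7
eef_pos: [547.4, 23.9, 167.1]
tool_rot: [3.14, -0.0, 0.383]
force: [0.4, -2.8, 2.9]
width: 12.8
gripper_force: 74.4
```

```bash
python3 - <<'E'
from h import *
s=ctrl.read_state();print(s['eef_pos'],s['tool_rot'],s['force'],s['torque'],s['width'])
E
```

```text
[547.41196532  23.93204119 167.14427203] [ 3.14025817e+00 -2.30745361e-04  3.82764803e-01] [ 0.43770747 -2.84244337  2.92599686] [-0.81137741 -0.08831231  1.62780757] 12.846892645230861
```

The lugs are against the end walls (torque 1.6 N·m). I'll unwind slightly, release and rise.

Emit:
send_rows([
  [[0, 0, 0, 0, 0, -0.03], [0, 0, 0, 0, 0, -0.03]],
])

```text
clock: 9.9
eef_pos: [547.5, 23.9, 167.1]
tool_rot: [3.141, -0.001, 0.41]
force: [0.6, -4.2, 4.1]
width: 12.8
gripper_force: 63.7
```

Emit:
send_rows([
  [[0, 0, 0, 0, 0, 0], [0, 0, 0, 0, 0, 0], [0, 0, 0, 0, 0, 0], [0, 0, 0, 0, 0, 0], [0, 0, 0, 0, 0, 0], [0, 0, 0, 0, 0, 0], [0, 0, 0, 0, 0, 0], [0, 0, 0, 0, 0, 0]],
], grip=0)

```text
clock: 10.7
eef_pos: [547.2, 24.3, 166.9]
tool_rot: [-3.142, -0.0, 0.41]
force: [-0.0, 0.0, -0.2]
width: 85.7
gripper_force: 0.0
```

Emit:
send_rows([
  [[0, 0, -2, 0, 0, 0], [0, 0, -5, 0, 0, 0], [0, 0, -9, 0, 0, 0], [0, 0, -13, 0, 0, 0], [-5, 0, -15, 0, 0, 0], [-7, 0, -15, 0, 0, 0], [-7, 0, -15, 0, 0, 0], [-7, 0, -15, 0, 0, 0]],
])

```text
clock: 11.5
eef_pos: [483.1, -3.6, 317.4]
tool_rot: [3.141, -0.001, 0.409]
force: [0.0, 0.1, 0.7]
width: 85.7
gripper_force: 0.0
```

```bash
python3 - <<'E'
from h import *
d=shot('wrist');e=shot('scene')
p=np.asarray(d['pixels'])[:,:][:300];q=np.asarray(e['pixels'])[100:250,160:320]
q=cv2.resize(q,(320,300),interpolation=2)
cv2.imwrite('pics/7.png',cv2.cvtColor(cv2.resize(np.hstack([p[:,100:500],q]),None,fx=1.1,fy=1.1),4))
print(ctrl.read_state()['eef_pos'])
E
```

```text
[483.74885146  -3.07434217 316.80908417]
```

View pics/7.png

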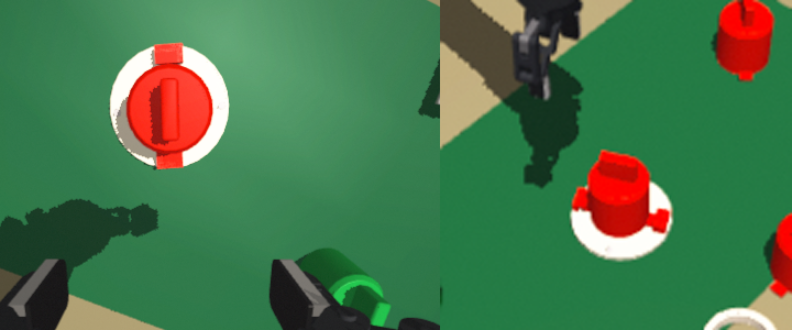

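The cover sits centred on the disc, with its bar in line with the catches at (168,53) and (170,159). The lugs are under the catches, the gripper is clear and the green cover is untouched.

```bash
python3 -c "
from cell import ctrl
print(ctrl.finish_job())"
```

```text
the job is handed in; nothing more can be done
None
```

The nearest red cover is down over the tin and turned clockwise until its lugs met the end walls under the catches. I released it, left the green cover untouched, and handed the job in at about 11.6 s; no verdict came back.

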